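# Hold the surface probe on the griddle's check mark

## Robot

A 6-joint arm with a two-finger parallel gripper is mounted at the origin on a cart in front of the work surface, level with it; the furniture and walls round the work are solid. World frame = base frame: x ahead of the robot, y to its left, z up, the work surface at z = 0. Lengths are in mm, angles in degrees, forces in N, time in s.
With the tool pointing down it reaches from about 350 to 850 mm from the base axis. Payload 8.1 kg.
Tool frame: the origin (TCP) lies midway between the tips of the shut fingers; the grasp point (between the pads) lies 19 mm behind it; z points along the fingers, y is the line along which they close (so a half turn about z gives the same grasp; the last joint's range is limited). The gripper opens to 85 mm and grips with 20 to 120 N. Pads are 22 mm wide; open, the fingers measure 114 mm over their backs; the gripper's body (76 mm by 85 mm) begins 54 mm behind the grasp point. The pads swing forward as they close: fully open they stand 13 mm farther back than shut.
Start: joints at [68.159, 7.471, 85.268, -0, 87.261, -4.893], TCP at [174.881, 573.953, 231.292] pointing down, gripper open.
Joint ranges: [-169.43, 169.43], [-51.17, 129.36], [1.28, 143.12], [-76.62, 256.62], [0, 156.53], [-152.29, 152.29]. Speed limits (degrees/s): [136.94, 136.94, 159.86, 180, 180, 180].

## Interface

Orientations are given as [roll, pitch, yaw] about the fixed x, y, z axes, in that order (R = Rz(yaw) Ry(pitch) Rx(roll)).
In Python, from bench import r gives the robot as it stands.
- The arm moves only by the tool apply_moves, never from a script. Its argument "steps" is a list of rows, each a list of 7 numbers: the opening, from -1 (shut) to 1 (fully open), then the shift along the tool's x, y, z in mm, then the turn, a rotation vector about the tool's x, y, z in units of 5 degrees (1.0 is 5 degrees). A call has exactly 8 rows; each row shifts and turns the commanded pose from where the row before left it, along the tool's axes as they then stand; what a row does not reach is not made up. A row lasts 1/10 s, in which the tool goes at most 50 mm and 8.59 degrees, less where a joint would pass 70% of its speed; a pose out of reach is approached as far as the arm can. A call is refused whole if a number of a shift passes 50 or a number of a turn 1, either way. A call with a gripper value outside its range is refused whole. The fingers move at their own pace and stop on an object; "squeeze" is the grip in N (left out, the last holds). Time passes only in rows, so rows that do not move let the fingers close, or fill a call up. It gives the time, the measured TCP pose, the force, the opening and the grip force at its end, in the units of the state.
- r.sense(): the state, without advancing time (a new reading comes with each control period).
- r.snapshot(name): name is "scene" or "top" or "wrist"; returns a dict with "color" (420x560x3 uint8, blue, green, red), "depth" (420x560 float32, mm along the optical axis (not along the pixel's ray), 0 where there is no reading), "mtx" (3x3 intrinsics, pixels), "T" (4x4, takes a point from camera to world coordinates); the wrist camera has in their place "hand_eye" (4x4, takes a point from camera to tool coordinates, whose origin is the TCP and whose axes are the flange's). Camera axes: x right, y down, z forward; pixel columns grow to the right and rows downward; lengths in mm; the calibration is good to about 2 mm. A picture is of the moment at which its call begins: read the wrist's pose just before it.
- r.hand_in(): hands the job in; it is judged then, once.
The state is a dict: "time": time; "joint_pos": joint angles; "qd": joint speeds; "joint_efforts": joint torques, N m; "tool_pos": TCP position; "tcp_rot": TCP orientation; "ft_force": force on the tool from outside, world axes, zero at the start; "wrist_torque": the same for the moment, N m; "finger_gap": finger opening in mm; "grip_force": force on a finger pad.
Only numpy, scipy, OpenCV 4.12 (cv2) and the standard library are available. Lean on these libraries where they do the work, as an engineer would, in place of code of your own. Each camera call takes 0.05 s, during which the arm holds its last target. There are 200 camera calls.

## Task

Take the surface temperature probe out of its grey block and hold its sprung tip on the sloping griddle plate, inside the round mark (not the square ones), with the probe square to the plate. Press gently: the tip pushed about half-way in, never hard against its stop. Finish while still holding it there, steady, and leave the ramekin, the salt shaker and the spice jar where they stand.

Things in the scene. Friction and masses are not known exactly. Their poses are not given: they have to be found in the camera images.
- surface_probe: surface probe, 140 mm long, 0.13 kg, loose, upright in the holder, tip down. Origin on its axis at the underside of its steel collar (34 mm wide, 6 mm high); z from tip to handle. Black handle from z = 6 to 84 mm, 30 mm along x, 22 mm along y: grip it across the 22 mm, near z = 50 mm. Below: 12 mm stem to z = -40 mm, then the 7 mm brass tip to z = -54 mm
- probe_tip (a joint): how far the sprung tip is pushed into the stem, in m: 0 = fully out, 0.010 = hard against its stop. The spring takes 0.5 N at first and 0.5 N more per mm, 5.5 N at the stop; half-way in (0.005) is about 3 N
- tip_end (a point): centre of the end face of the brass tip: on the probe's axis, 54 mm below the probe's origin with the tip fully out, less when it is pushed in
- holder: grey block 74 x 74 mm and 66 mm high, fixed, with an upright 20 mm through hole in its middle; the probe's stem hangs in it and the collar rests on its top. Origin at the centre of its underside
- griddle: fixed bench-top griddle, about 240 mm deep and 310 mm wide, on four feet; origin on the counter below the plate's centre, x up the slope (away from the robot), y along the plate's level direction. A low steel rim at the back (15 mm above the plate) and at the sides (7 mm) and a grease gutter along the front
- plate: the griddle's dark flat plate, 196 mm up the slope by 296 mm wide. Origin at the centre of its upper face, 72 mm above the counter; z is square to the face, x up the slope, y level. It slopes by 12 degrees, its low edge towards the robot
- ring_mark: the round mark: a thin bright circle of 32 mm diameter on the plate's face; origin at its centre, on the face. It is one of three marks in a row along the middle of the plate, 90 mm apart; which place it has changes. Its own axes are level, not sloped
- square_mark_a: a square mark, thin bright outline 30 mm wide, on the plate's face; origin at its centre. Not to be used
- square_mark_b: the other square mark, alike. Not to be used
- ramekin: empty white ramekin, 71 mm diameter, 44 mm high, origin under its centre; stands near the holder, on its right
- salt: salt shaker, 44 mm diameter, 90 mm high, origin under its centre; stands behind the holder
- spice: spice jar with a black cap, 45 mm diameter, 105 mm high, origin under its centre; stands behind and to the right of the holder
There are look-alikes about, which are no part of the job. Leave any orange look-alike of the surface_probe alone.

How it is judged (in metres and radians):
On the way:
1. the probe is gripped and lifted out of its block (z of tip_end in the frame of holder above 0.07 m and contact force between surface_probe and the fingers above 1 N and contact force between surface_probe and holder below 0.1 N), for 0.2 s.
At the end, for the whole second after the job is handed in: The gripper holds the probe with the centre of its tip within 13 mm of the round mark's centre, the probe within 0.12 rad (7 degrees) of square to the plate, the tip pushed in by 1.5 to 9 mm, pressing on the griddle with 0.6 to 8 N, clear of the block and at rest (under 20 mm/s) (distance between tip_end and ring_mark below 0.013 m and angle between the z axis of surface_probe and the z axis of plate, either way round below 0.12 rad and value of joint probe_tip between 0.0015 and 0.009 m and contact force between surface_probe and griddle between 0.6 and 8 N and contact force between surface_probe and the fingers above 1 N and contact force between surface_probe and holder below 0.1 N and linear speed of surface_probe below 0.02 m/s); the arm keeps its last pose, push and grip.
It fails at once if the probe's tip is driven hard against its stop, or the probe pressed or knocked on the griddle with more than 15 N (value of joint probe_tip above 0.0098 m or contact force between surface_probe and griddle above 15 N).
It fails at once if the ramekin, salt shaker or spice jar is moved more than 20 mm (distance of any of ramekin, salt, spice from where it was at the start of the episode above 0.02 m).
It also fails if it takes over 35 s, if anything falls off the work surface, if the arm or the gripper's body presses on something with over 40 N, if the wrist force passes 120 N, or if a joint passes its speed limit or range.

## Working session

There is one attempt and no reset: what is moved stays moved. The work goes in short steps, Python scripts to look and compute and a tool call to move; the robot and the scene stay as the last step left them, time stands still between calls to the robot, and variables do not carry over. Pictures are saved under pics/ and viewed, at most 10 in all, crops included, and the job is handed in when it is done.

Besides the shell and the picture viewer there is one more tool, called after "Emit:" by a JSON object that holds its "api" and its "payload", one argument or row to a line. apply_moves: Moves the arm, as the interface text tells. Its arguments: {"type":"object","properties":{"steps":{"type":"array"},"squeeze":{"type":"number"}},"required":["steps"]}

```bash
mkdir -p pics
cat > h.py <<'E'
import numpy as np,cv2,pickle
from bench import r
from scipy.spatial.transform import Rotation as Ro
def pts(s,T=None):
    T=s["T"] if T is None else T
    d=s["depth"].astype(float);v,u=np.indices(d.shape);K=s["mtx"]
    P=np.stack([(u-K[0,2])/K[0,0]*d,(v-K[1,2])/K[1,1]*d,d],-1)
    W=P@T[:3,:3].T+T[:3,3];W[d==0]=np.nan;return W
def ray(s,u,v,z,T=None):
    T=s["T"] if T is None else T
    d=T[:3,:3]@np.linalg.inv(s["mtx"])@[u,v,1];o=T[:3,3];return o+d*(z-o[2])/d[2]
E
python3 - <<'E'
from h import *
st=r.sense();print(st)
for n in("scene","top"):
    s=r.snapshot(n);pickle.dump(s,open(n+".pkl","wb"));cv2.imwrite(f"pics/{n}0.png",s["color"]);print(n,s["T"].round(2).tolist(),s["mtx"].tolist())
E
```

```text
{'time': 0.0, 'joint_pos': array([ 6.81586831e+01,  7.51399416e+00,  8.53294053e+01,  1.73062469e-03,
        8.72629045e+01, -4.89171679e+00]), 'qd': array([-0.05250873, -0.0087863 ,  0.07541694, -0.09848874,  0.09671107,
        0.06332294]), 'joint_efforts': array([-2.97308015e-04, -5.69395351e+01, -5.00554490e+01,  2.78682268e-05,
        1.48103078e-02, -9.00883890e-06]), 'tool_pos': array([174.66530389, 573.43297749, 230.25485278]), 'tcp_rot': array([-1.79894231e+02, -1.07870414e-02,  1.63050306e+02]), 'ft_force': array([-0.59696744, -0.08312485,  0.02311651]), 'wrist_torque': array([ 0.03175615, -0.01619594,  0.03160131]), 'grip_force': 0.0, 'finger_gap': 85.32653374116813}
scene [[0.72, -0.37, 0.59, -242.27], [-0.69, -0.39, 0.61, -767.23], [0.01, -0.84, -0.54, 694.42], [0.0, 0.0, 0.0, 1.0]] [[497.94085259121215, 0.0, 275.10149416661494], [0.0, 497.94085259121215, 205.8563837820853], [0.0, 0.0, 1.0]]
top [[-0.01, -1.0, 0.08, 327.51], [-1.0, 0.01, -0.01, -93.61], [0.01, -0.08, -1.0, 1237.83], [0.0, 0.0, 0.0, 1.0]] [[433.8864125210201, 0.0, 275.5397178971627], [0.0, 433.8864125210201, 209.30832591841676], [0.0, 0.0, 1.0]]
```

View pics/scene0.png

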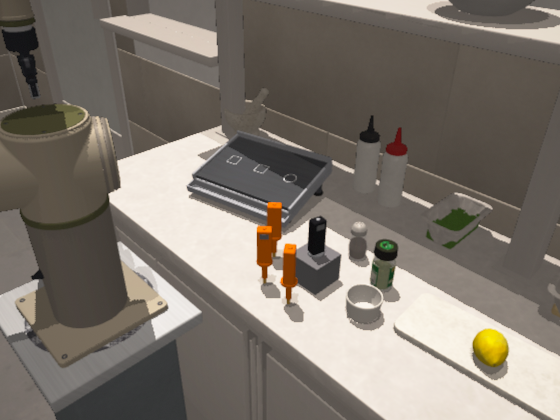

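View pics/top0.png

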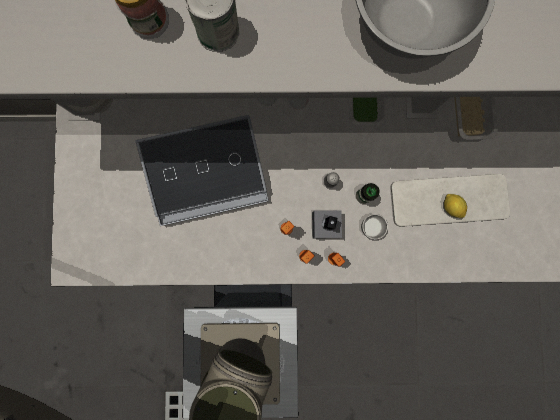

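Scene picture: the black probe stands in the grey block at (318,235); three orange look-alikes are at (264,250), (274,225) and (289,270). Other black items are the knob at (318,190) and the spice cap at (386,249). In the top picture the probe is at (331,224), the orange ones at (287,228), (307,256) and (338,259), the ring at (235,159), and the squares at (170,173) and (202,166). I choose the black probe in the block.

Run:
```python
from h import *
s=pickle.load(open("top.pkl","rb"));q=pickle.load(open("scene.pkl","rb"))
W=pts(s);Q=pts(q)
# plate plane
for nm,X,poly in(("top",W,[(150,148),(245,125),(258,185),(165,205)]),("scene",Q,[(240,145),(320,172),(275,205),(205,175)])):
    m=np.zeros(X.shape[:2],np.uint8);cv2.fillPoly(m,[np.array(poly)],1)
    P=X[(m>0)&~np.isnan(X[...,0])];c=np.median(P,0)
    A=np.c_[P[:,:2],np.ones(len(P))];w=np.ones(len(P),bool)
    for _ in range(4):
        k=np.linalg.lstsq(A[w],P[w,2],rcond=None)[0];e=P[:,2]-A@k;w=abs(e)<4
    n=np.r_[-k[:2],1];n/=np.linalg.norm(n);print(nm,"plane",k,n,"slope",np.degrees(np.arccos(n[2])),"upslope yaw",np.degrees(np.arctan2(k[1],k[0])),w.mean())
# ring centre, squares
for nm,S,X,boxes in(("top",s,W,[(235,159),(170,173),(202,166)]),("scene",q,Q,[(290,178),(234,160),(261,169)])):
    g=cv2.cvtColor(S["color"],cv2.COLOR_BGR2GRAY)
    for u,v in boxes:
        b=g[v-10:v+11,u-10:u+11];mm=b>int(np.median(b))+35
        vv,uu=np.nonzero(mm);uc=(uu.min()+uu.max())/2+u-10;vc=(vv.min()+vv.max())/2+v-10
        z=72.;
        for _ in range(20):
            p=ray(S,uc,vc,z);z=k[0]*p[0]+k[1]*p[1]+k[2]
        print(nm,(uc,vc),p.round(1),mm.sum(),[np.ptp(uu),np.ptp(vv)])
# holder/probe points
for nm,X in(("top",W),("scene",Q)):
    c=np.array([0,0])
    P=X.reshape(-1,3);u0=ray(s,331,224,130)
    near=P[np.hypot(P[:,0]-u0[0],P[:,1]-u0[1])<60]
    hi=near[(near[:,2]>90)&(near[:,2]<175)];t=near[(near[:,2]>55)&(near[:,2]<70)]
    print(nm,u0.round(1),"hi",len(hi),hi.mean(0).round(1),hi.min(0).round(1),hi.max(0).round(1))
    print(" blocktop",len(t),t.mean(0).round(1),cv2.minAreaRect(t[:,:2].astype(np.float32)))
    top=near[near[:,2]>143]; 
    if len(top)>3: print(" htop",len(top),top.mean(0).round(1),cv2.minAreaRect(top[:,:2].astype(np.float32)))
a=cv2.resize(s["color"][185:275,260:410],None,fx=5,fy=5,interpolation=3)[:450,:750];b=cv2.resize(q["color"][195:315,235:385],None,fx=3,fy=3,interpolation=3)
cv2.imwrite("pics/c1.png",cv2.resize(b,(600,480)))
```

```text
top plane [  0.20615479   0.04627467 -43.609593  ] [-0.20170184 -0.04527513  0.97839998] slope 11.930248879926156 upslope yaw 12.651238984326136 0.912559081701553
scene plane [  0.2052711    0.04701066 -42.28085209] [-0.2008656  -0.04600172  0.97853812] slope 11.891901729914887 upslope yaw 12.899284954018407 0.9742310889443059
top (np.float64(234.5), np.float64(159.0)) [558.7   8.2  72.8] 27 [np.int64(11), np.int64(12)]
top (np.float64(169.5), np.float64(173.5)) [520.3 184.1  73.2] 38 [np.int64(13), np.int64(13)]
top (np.float64(201.5), np.float64(167.0)) [537.4  97.7  72.6] 24 [np.int64(13), np.int64(12)]
scene (np.float64(290.0), np.float64(181.0)) [5.501e+02 2.000e-01 7.070e+01] 153 [np.int64(20), np.int64(14)]
scene (np.float64(233.5), np.float64(159.5)) [518.8 186.4  73. ] 42 [np.int64(15), np.int64(9)]
scene (np.float64(259.5), np.float64(168.5)) [536.3 100.2  72.5] 32 [np.int64(13), np.int64(9)]
top [ 377.1 -243.1  130. ] hi 137 [ 379.7 -239.6  141.9] [ 364.3 -253.5   93.1] [ 396.6 -228.7  154.8]
 blocktop 571 [ 379.4 -240.7   65.8] ((380.3563537597656, -242.4246063232422), (74.40850830078125, 70.91439056396484), 89.54924774169922)
 htop 102 [ 380.5 -241.6  150. ] ((380.5091857910156, -241.81881713867188), (21.515474319458008, 29.109935760498047), 74.80003356933594)
scene [ 377.1 -243.1  130. ] hi 516 [ 375.2 -247.2  125.6] [ 362.9 -257.4   90.2] [ 395.5 -227.7  153.9]
 blocktop 721 [ 371.9 -254.5   65.3] ((380.47314453125, -241.841796875), (77.40531921386719, 77.726318359375), 89.90106201171875)
 htop 138 [ 377.7 -245.2  149.1] ((379.6206970214844, -243.11192321777344), (24.187429428100586, 29.361934661865234), 74.0819320678711)
```

View pics/c1.png

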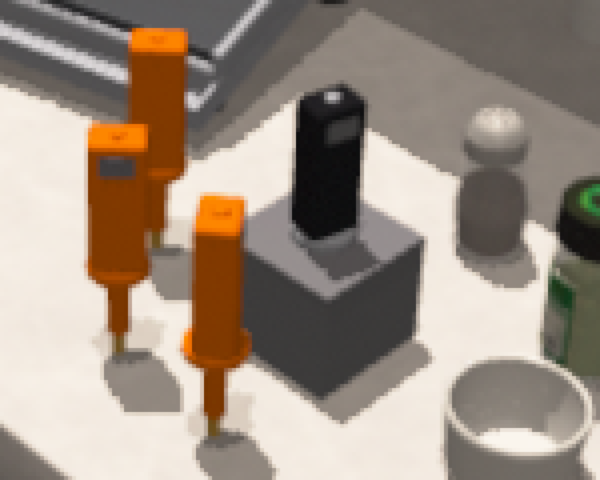

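The crop confirms it: the only black-handled probe is in the grey block, at crop (330,165). It is at about (380,-242), with its top at 150 mm as expected (66+84), and its 22 mm side lies along about 75°. The marks fit the 90 mm spacing and the 12° slope, and the ring is near (558,9,73). Moving now.

Emit:
{"api": "apply_moves", "payload": {
  "steps": [
    [1,-37,-28,-3,0,0,0],
    [1,-37,-28,-3,0,0,0],
    [1,-37,-28,-3,0,0,0],
    [1,-37,-28,-3,0,0,0],
    [1,-37,-28,-3,0,0,0],
    [1,-37,-28,-3,0,0,0],
    [1,-37,-28,-3,0,0,0],
    [1,-37,-28,-3,0,0,0]
  ],
  "squeeze": 60
}}

```text
time: 0.9
tool_pos: [393.3, 271.7, 255.1]
tcp_rot: [-180.0, -0.0, 163.1]
ft_force: [0.1, 0.8, 0.4]
finger_gap: 85.5
grip_force: 0.0
```

Emit:
{"api": "apply_moves", "payload": {
  "steps": [
    [1,-17,-46,0,0,0,0],
    [1,-17,-46,0,0,0,0],
    [1,-17,-46,0,0,0,0],
    [1,-17,-46,0,0,0,0],
    [1,-17,-46,0,0,0,0],
    [1,-17,-46,0,0,0,0],
    [1,-17,-46,0,0,0,0],
    [1,-17,-46,0,0,0,0]
  ]
}}

```text
time: 1.7
tool_pos: [415.0, -120.2, 255.2]
tcp_rot: [180.0, 0.0, 163.0]
ft_force: [1.2, 0.7, -0.7]
finger_gap: 85.2
grip_force: 0.0
```

Emit:
{"api": "apply_moves", "payload": {
  "steps": [
    [1,0,-32,0,0,0,0],
    [1,-1,-32,0,0,0,0],
    [1,0,-32,0,0,0,0],
    [1,-1,-31,0,0,0,0],
    [1,0,0,0,0,0,0],
    [1,0,0,0,0,0,0],
    [1,0,0,0,0,0,0],
    [1,0,0,0,0,0,0]
  ]
}}

```text
time: 2.5
tool_pos: [380.7, -239.4, 255.2]
tcp_rot: [180.0, -0.0, 163.1]
ft_force: [0.0, 0.7, 0.1]
finger_gap: 85.4
grip_force: 0.0
```

```bash
cat >> h.py <<'E'
def wrist():
    st=r.sense();s=r.snapshot("wrist");M=np.eye(4)
    M[:3,:3]=Ro.from_euler("xyz",st["tcp_rot"],degrees=True).as_matrix();M[:3,3]=st["tool_pos"]
    s["T"]=M@s["hand_eye"];return st,s,M
E
python3 - <<'E'
from h import *
st,s,M=wrist();print(st["tool_pos"],st["tcp_rot"],s["hand_eye"].round(2).tolist())
pickle.dump((st,s),open("w1.pkl","wb"));cv2.imwrite("pics/w1.png",s["color"])
P=pts(s).reshape(-1,3);P=P[~np.isnan(P[:,0])]
d=np.hypot(P[:,0]-380,P[:,1]+242)
for lo,hi,R in((144,156,30),(60,70,60)):
    t=P[(d<R)&(P[:,2]>lo)&(P[:,2]<hi)]
    print(len(t),t.mean(0).round(1) if len(t) else 0,cv2.minAreaRect(t[:,:2].astype(np.float32)) if len(t)>5 else 0)
top=pts(pickle.load(open("top.pkl","rb")));print("shelf",top[85,150],top[85,300]); print("orange tops",top[256,307],top[259,338],top[228,287])
E
```

```text
[ 380.72358884 -239.43565301  255.20008291] [ 1.79984721e+02 -7.17871344e-03  1.63127749e+02] [[-0.0, -0.96, -0.26, 67.46], [1.0, -0.0, -0.0, -1.42], [0.0, -0.26, 0.96, -143.39], [0.0, 0.0, 0.0, 1.0]]
1128 [ 378.6 -243.5  150.4] ((379.6679382324219, -243.97520446777344), (22.22380256652832, 29.846534729003906), 75.23116302490234)
4048 [ 373.9 -242.    66.8] ((379.94403076171875, -244.0732421875), (74.16287994384766, 74.3029556274414), 89.91413116455078)
shelf [603.6333102  116.29976268 505.35154906] [ 602.31436594 -143.37283055  504.19936071]
orange tops [ 296.58969941 -179.6761957   139.85569415] [ 288.34878109 -257.64712704  139.91690425] [ 367.58631146 -130.15293419  138.24685307]
```

View pics/w1.png

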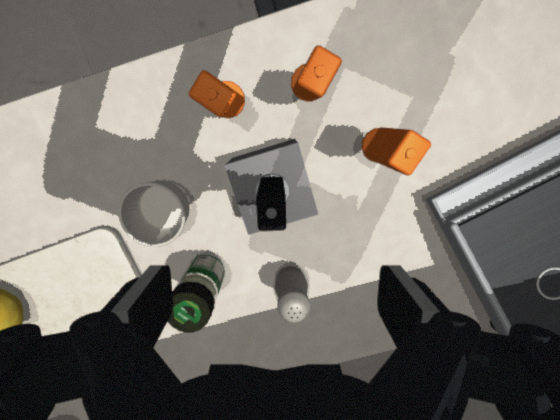

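Wrist picture: the black probe is at (271,203) in the block, the salt shaker at (292,300), the spice jar at (190,310) and the ramekin at (155,212); the ring is at the right edge, (550,284). The block centre, handle centre and handle sizes all agree: (379.8,-244), 22x30 mm, 75°. Descending.

Emit:
{"api": "apply_moves", "payload": {
  "steps": [
    [1,0,-4,20,0,0,-0.42],
    [1,0,0,35,0,0,0],
    [1,0,0,35,0,0,0],
    [1,0,0,30,0,0,0],
    [1,0,0,22,0,0,0],
    [1,0,0,15,0,0,0],
    [1,0,0,0,0,0,0],
    [1,0,0,0,0,0,0]
  ]
}}

```text
time: 3.35
tool_pos: [379.5, -243.7, 98.7]
tcp_rot: [180.0, -0.0, 165.2]
ft_force: [-1.0, 0.0, 0.6]
finger_gap: 85.2
grip_force: 0.0
```

Emit:
{"api": "apply_moves", "payload": {
  "steps": [
    [-1,0,0,0,0,0,0],
    [-1,0,0,0,0,0,0],
    [-1,0,0,0,0,0,0],
    [-1,0,0,0,0,0,0],
    [-1,0,0,0,0,0,0],
    [-1,0,0,0,0,0,0],
    [-1,0,0,0,0,0,0],
    [-1,0,0,0,0,0,0]
  ],
  "squeeze": 60
}}

```text
time: 4.15
tool_pos: [379.2, -244.1, 98.3]
tcp_rot: [180.0, -0.0, 165.1]
ft_force: [-0.7, 0.9, -0.5]
finger_gap: 21.4
grip_force: 62.5
```

Gripped: gap 21.4 mm. Lifting.

Emit:
{"api": "apply_moves", "payload": {
  "steps": [
    [-1,0,0,-8,0,0,0],
    [-1,0,0,-16,0,0,0],
    [-1,0,0,-22,0,0,0],
    [-1,0,0,-25,0,0,0],
    [-1,0,0,-25,0,0,0],
    [-1,0,0,-25,0,0,0],
    [-1,0,0,-20,0,0,0],
    [-1,0,0,-12,0,0,0]
  ]
}}

```text
time: 4.95
tool_pos: [379.8, -244.6, 253.8]
tcp_rot: [-179.9, 0.1, 165.2]
ft_force: [-0.4, 0.1, -1.2]
finger_gap: 20.6
grip_force: 62.4
```

Emit:
{"api": "apply_moves", "payload": {
  "steps": [
    [-1,-5,17,0,0,0,0],
    [-1,-10,37,0,0,0,0],
    [-1,-12,42,0,0,0,0],
    [-1,-13,45,0,0,0,0],
    [-1,-13,45,0,0,0,0],
    [-1,-12,42,0,0,0,0],
    [-1,-10,32,0,0,0,0],
    [-1,-5,17,0,0,0,0]
  ]
}}

```text
time: 5.75
tool_pos: [528.2, 5.8, 250.8]
tcp_rot: [180.0, -0.1, 165.3]
ft_force: [0.1, -0.4, -1.5]
finger_gap: 21.6
grip_force: 62.3
```

Emit:
{"api": "apply_moves", "payload": {
  "steps": [
    [-1,0,0,0,-0.138,-0.264,0],
    [-1,0,0,0,-0.138,-0.264,0],
    [-1,0,0,0,-0.138,-0.264,0],
    [-1,0,0,0,-0.138,-0.264,0],
    [-1,0,0,0,-0.138,-0.264,0],
    [-1,0,0,0,-0.138,-0.264,0],
    [-1,0,0,0,-0.138,-0.264,0],
    [-1,0,0,0,-0.138,-0.264,0]
  ]
}}

```text
time: 6.55
tool_pos: [527.5, 2.9, 251.4]
tcp_rot: [174.4, 10.7, 164.6]
ft_force: [0.2, 0.3, -1.4]
finger_gap: 20.9
grip_force: 62.3
```

Run:
```python
from h import *
n=np.array([-.2012,-.0456,.9785]);n/=np.linalg.norm(n)
st,s,M=wrist();print(st["tool_pos"],st["tcp_rot"],st["finger_gap"],st["ft_force"])
z=-M[:3,2];print("tilt err deg",np.degrees(np.arccos(z@n)))
print("fix rotvec units (tool)",(M[:3,:3].T@np.cross(z,n))*180/np.pi/5)
tgt=np.array([558,9.5,72.9])+n*(86.3+20);print("shift to 20 above",M[:3,:3].T@(tgt-M[:3,3]))
cv2.imwrite("pics/w2.png",s["color"]);pickle.dump((st,s),open("w2.pkl","wb"))
q=r.snapshot("scene");cv2.imwrite("pics/s2.png",cv2.resize(q["color"][90:250,180:390],(788,600),interpolation=3))
```

```text
[527.53489203   2.91767794 251.39879205] [174.35839176  10.66455949 164.60776009] 20.899904282775136 [ 0.19811987  0.29142168 -1.37224695]
tilt err deg 0.14463915265101415
fix rotvec units (tool) [ 1.08057181e-02  2.68338230e-02 -9.62863234e-18]
shift to 20 above [ 5.63575573 -3.28413841 74.77265877]
```

View pics/w2.png

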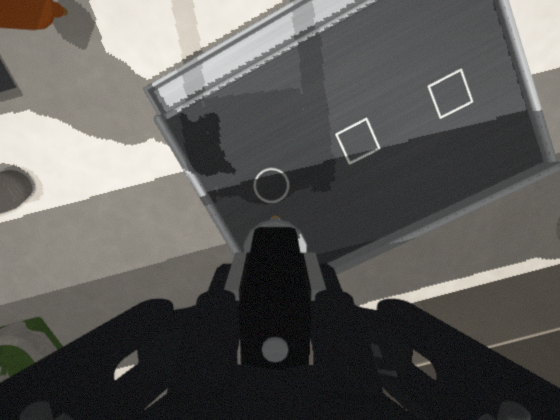

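View pics/s2.png

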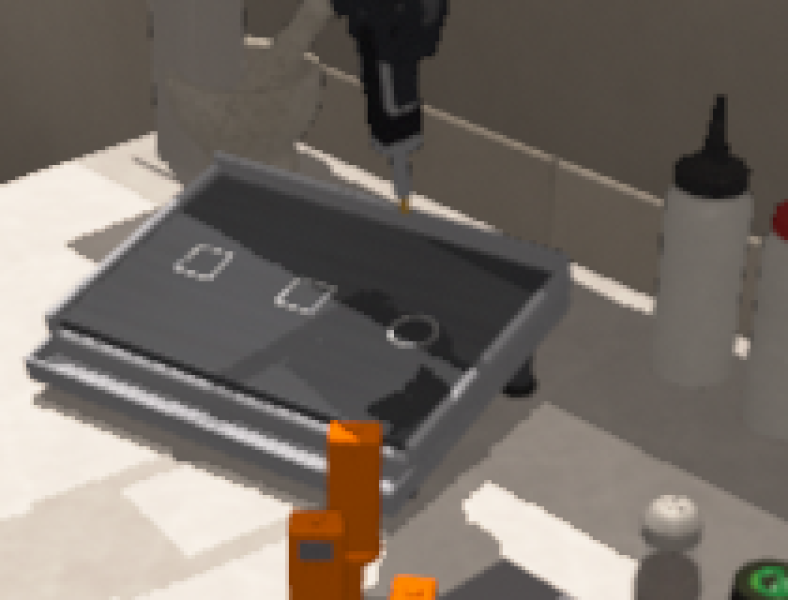

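Wrist picture: the ring is unobstructed at (271,185), squares at (358,142) and (450,93), and the brass tip is at about (275,220). The scene crop shows the probe hanging along the gripper over the plate, tip at (404,207), ring at (412,331). I'll fix the ring from this closer view while descending to about 20 mm above it.

Run:
```python
from h import *
st,s=pickle.load(open("w2.pkl","rb"))
g=cv2.cvtColor(s["color"],cv2.COLOR_BGR2GRAY)
P=pts(s)
for u,v,h in((271,185,22),(358,142,25),(450,93,26)):
    b=g[v-h:v+h,u-h:u+h].astype(int);m=b-cv2.medianBlur(b.astype(np.uint8),15)>30
    yy,xx=np.nonzero(m);c,wh,a=cv2.minAreaRect(np.c_[xx,yy].astype(np.float32));uc,vc=c[0]+u-h,c[1]+v-h
    z=73.
    for _ in range(30):
        p=ray(s,uc,vc,z);z=.2057*p[0]+.0466*p[1]-43
    q=P[int(vc)-3:int(vc)+4,int(uc)-3:int(uc)+4].reshape(-1,3)
    print((uc,vc),wh,"ray",p.round(1),"depth",np.nanmedian(q,0).round(1))
m=P[120:200,240:330].reshape(-1,3);k=np.linalg.lstsq(np.c_[m[:,:2],np.ones(len(m))],m[:,2],rcond=None)[0];print(k)
```

```text
(270.80000495910645, 184.60000038146973) (34.882659912109375, 34.882659912109375) ray [557.5   7.7  72. ] depth [556.6   7.1  72.4]
(357.7000026702881, 140.39999771118164) (35.329872131347656, 37.565940856933594) ray [538.1  96.2  72.2] depth [537.4  95.7  72.5]
(450.2525806427002, 92.94330215454102) (38.2785530090332, 41.12152099609375) ray [518.5 184.3  72.2] depth [517.5 183.9  72.4]
 ** On entry to DLASCL parameter number  4 had an illegal value
 ** On entry to DLASCL parameter number  4 had an illegal valueTraceback (most recent call last):
  File "<stdin>", line 13, in <module>
    x, resids, rank, s = _umath_linalg.lstsq(a, b, rcond,
                         ~~~~~~~~~~~~~~~~~~~^^^^^^^^^^^^^
                                             signature=signature)
                                             ^^^^^^^^^^^^^^^^^^^^
    raise LinAlgError("SVD did not converge in Linear Least Squares")
numpy.linalg.LinAlgError: SVD did not converge in Linear Least Squares
```

Emit:
{"api": "apply_moves", "payload": {
  "steps": [
    [-1,1,0,5,0,0,0],
    [-1,1,-1,11,0,0,0],
    [-1,1,-1,14,0,0,0],
    [-1,1,-1,14,0,0,0],
    [-1,1,0,14,0,0,0],
    [-1,1,0,10,0,0,0],
    [-1,0,0,5,0,0,0],
    [-1,0,0,2,0,0,0]
  ]
}}

```text
time: 7.45
tool_pos: [536.0, 5.3, 175.6]
tcp_rot: [174.4, 10.5, 164.6]
ft_force: [1.1, -0.7, -0.9]
finger_gap: 21.5
grip_force: 62.3
```

Run:
```python
from h import *
n=np.array([-.2012,-.0456,.9785]);n/=np.linalg.norm(n)
st,s,M=wrist();print(st["tool_pos"],st["tcp_rot"],st["ft_force"])
tip=M[:3,3]+86.3*M[:3,2];print("tip",tip.round(1),"gap along n",(tip-[558,9.5,72.9])@n)
cv2.imwrite("pics/w3.png",cv2.resize(s["color"][120:320,160:400],(720,600),interpolation=3))
```

```text
[536.03173701   5.27831812 175.61351111] [174.42635698  10.47782112 164.64260277] [ 1.11628169 -0.67141348 -0.86261085]
tip [553.3   9.2  91.2] gap along n 18.816522900571744
```

View pics/w3.png

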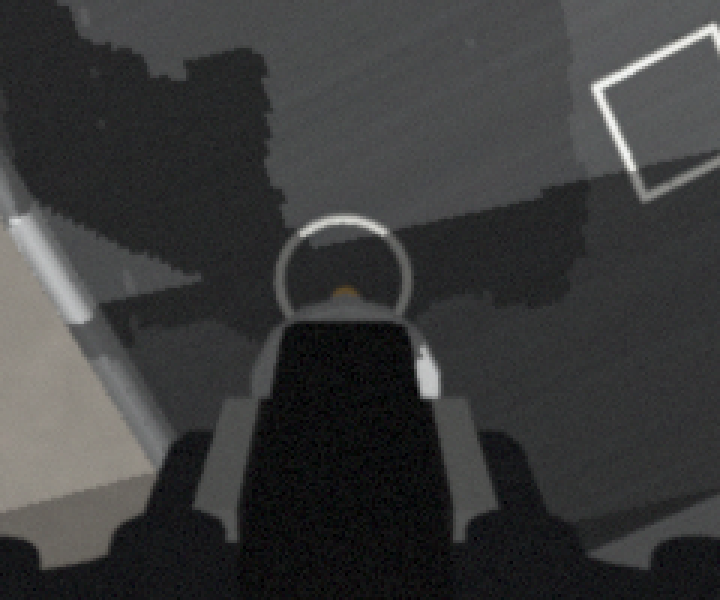

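The tip at (344,292) in this crop lines up with the ring, centred at (343,275), on the way down. The ring remeasures at (557.5,7.7,72), about 2 mm off the aim. I'll trim by 1.5 mm and press in small steps.

Emit:
{"api": "apply_moves", "payload": {
  "steps": [
    [-1,0,-1.5,3,0,0,0],
    [-1,0,0,4,0,0,0],
    [-1,0,0,4,0,0,0],
    [-1,0,0,3,0,0,0],
    [-1,0,0,0,0,0,0],
    [-1,0,0,0,0,0,0],
    [-1,0,0,0,0,0,0],
    [-1,0,0,0,0,0,0]
  ]
}}

```text
time: 8.3
tool_pos: [538.9, 4.3, 162.9]
tcp_rot: [174.4, 10.6, 164.6]
ft_force: [0.4, -0.8, -1.4]
finger_gap: 21.2
grip_force: 62.3
```

```bash
cat > f.py <<'E'
from h import *
n=np.array([-.2012,-.0456,.9785]);n/=np.linalg.norm(n)
F=[];T=[]
for i in range(8):
    st=r.sense();F.append(st["ft_force"]@n);T.append(st["tool_pos"])
    s=r.snapshot("wrist")
T=np.mean(T,0);M=Ro.from_euler("xyz",st["tcp_rot"],degrees=True).as_matrix();tip=T+86.3*M[:,2]
print(st["time"],T.round(2),"Fn",np.mean(F).round(2),np.std(F).round(2),"tip(if out)",tip.round(1),"gap",((tip-[557.5,8.5,72.4])@n).round(2),"tilt",np.degrees(np.arccos(-M[:,2]@n)).round(2))
cv2.imwrite("pics/f%d.png"%(st["time"]*100),s["color"])
E
python3 f.py
```

```text
8.65 [538.78   4.36 162.82] Fn -1.26 0.23 tip(if out) [556.2   8.3  78.4] gap 6.13 tilt 0.01
```

Baseline force is -1.26 N, with about 6 mm to go. Next, 8 mm more for a light touch.

Emit:
{"api": "apply_moves", "payload": {
  "steps": [
    [-1,0,0,2,0,0,0],
    [-1,0,0,2,0,0,0],
    [-1,0,0,2,0,0,0],
    [-1,0,0,1,0,0,0],
    [-1,0,0,1,0,0,0],
    [-1,0,0,0,0,0,0],
    [-1,0,0,0,0,0,0],
    [-1,0,0,0,0,0,0]
  ]
}}

```text
time: 9.5
tool_pos: [540.3, 4.7, 154.9]
tcp_rot: [174.4, 10.5, 164.6]
ft_force: [-0.5, -0.2, 0.2]
finger_gap: 21.2
grip_force: 62.4
```

```bash
python3 f.py
```

```text
9.85 [540.3    4.73 154.89] Fn 0.11 0.61 tip(if out) [557.7   8.7  70.4] gap -1.95 tilt 0.01
```

Contact: +1.4 N, about 1.9 mm in, so force and geometry agree. Another 3 mm gets to half-way.

Emit:
{"api": "apply_moves", "payload": {
  "steps": [
    [-1,0,0,1,0,0,0],
    [-1,0,0,1,0,0,0],
    [-1,0,0,1,0,0,0],
    [-1,0,0,0,0,0,0],
    [-1,0,0,0,0,0,0],
    [-1,0,0,0,0,0,0],
    [-1,0,0,0,0,0,0],
    [-1,0,0,0,0,0,0]
  ]
}}

```text
time: 10.7
tool_pos: [541.0, 4.8, 152.0]
tcp_rot: [174.4, 10.6, 164.6]
ft_force: [-0.9, -0.3, 2.2]
finger_gap: 21.0
grip_force: 62.5
```

```bash
python3 f.py; cp pics/f*.png /tmp/; ls -t pics | head -1; cp pics/$(ls -t pics | head -1) pics/last.png
```

```text
11.05 [540.98   4.87 151.98] Fn 1.41 0.42 tip(if out) [558.4   8.8  67.5] gap -4.94 tilt 0.02
f1105.png
```

View pics/last.png

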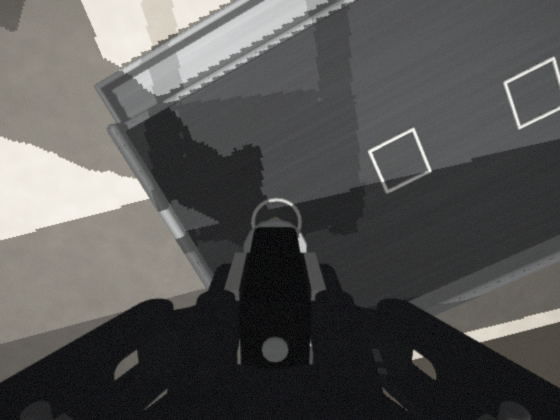

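The force rise is 2.7 N, about 4.5–5 mm in. The ring shows centred at about (277,223), directly around the probe, which sits in line with it and steady. Handing in.

```bash
python3 -c "
from bench import r
print(r.hand_in())"
```

```text
the job is handed in; nothing more can be done
None
```

I handed the job in with the probe still gripped and held steady in the round mark, about 1–2 mm off centre and square to the plate to within a degree. The tip is pushed in about 4.5–5 mm at about 2.7 N; the hand-in returned no verdict, and I didn't re-measure the ramekin, salt shaker or spice jar, though nothing came near them.

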